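# Centre-punch the drill spot of a towel-rail bracket

### The job

Mark the drill spot of the towel-rail bracket that lies in the drilling jig: take the centre punch from its stand, put its nose through the round guide hole (not the oblong window) and press straight down on the bracket until the spring snaps. Feel for it and stop there: fire it nowhere else, and never lean on the punch with more than about 20 N. Then stand the punch back in its stand, nose down with the collar resting on the wood, and leave everything else where it is.

Things in the scene. Friction and masses are not known exactly. Their poses are not given: they have to be found in the camera images.
- punch: spring-loaded centre punch, dark steel, upright in the stand. Origin: centre of the underside of its bright collar, z up its axis. Collar 28 mm across, z 0 to 5 mm; round handle to grip, 16 mm across, z 5 to 60; cap 18 mm across, z 60 to 70. Below the collar a neck 14 mm across, 8 mm long, then the sprung nose; its tip is at z -48 when relaxed
- punch_nose: the punch's nose, steel, 7 mm across, conical end 5 mm long. Origin: its tip; z up the punch. Pressed on something solid it slides into the neck: resistance climbs steadily from 2 N to about 12.5 N at 6 mm of travel, then the spring snaps and it falls at once by 3 N or more; hard stop at 7.5 mm, where the force climbs steeply. Springs back when unloaded
- punch_trip: the trip hidden inside the punch's handle, not visible. Origin on the punch's axis, 22 mm above the punch's origin when set; when the spring snaps it jumps up 6 mm, and it sets itself again when the nose is unloaded
- jig: drilling jig fixed to the worktop: closed plywood frame with an aluminium template on top, 134 x 70 mm, 50 mm high in all. Origin: centre of its underside; x lengthwise. The template, 8 mm thick, has a round guide hole 35 mm from the centre towards +x, and an oblong window, 34 x 13 mm, centred 28 mm towards -x. The steel bracket lies inside, under both
- guide_hole (a point): centre of the mouth of the round guide hole, level with the template's top; 14 mm wide, 2 mm chamfer; z up. The bracket's upper face lies 10 to 30 mm below this point, different each time and not measured
- stand: wooden stand of the punch, fixed, 70 x 60 x 56 mm. Origin: centre of its underside
- stand_hole (a point): centre of the mouth of the stand's hole, on the stand's top, 56 mm above the worktop; 18 mm wide, straight through, 2 mm chamfer; the punch's collar rests on its mouth
- tea_light: tea light in its white cup, 38 mm across, 15 mm high; loose bystander. Origin: centre of its underside
- salt_shaker: glass salt shaker with a grey top, 44 mm across, 90 mm high; loose bystander. Origin: centre of its underside
- masking_tape: roll of masking tape lying flat, 104 mm across, 25 mm high; loose bystander. Origin: centre of its underside
- mug: blue-grey mug with a handle, 87 mm across, 96 mm high; loose bystander. Origin: centre of its underside
- pen: black click pen lying on the worktop, 145 mm long, 9 mm high; loose bystander. Origin: centre of its underside
- fish_tin: flat oblong fish tin, 63 x 105 x 24 mm; loose bystander. Origin: centre of its underside

How it is judged:
On the way, in this order (a step that is already met when the one before it is completed fails the run):
1. the punch is lifted clear of its stand (height (world z) of punch_nose above 0.058 m), for 0.1 s.
2. the punch fires upright in the round guide hole (the trip inside has snapped up by more than 4 mm) (horizontal distance between punch_nose and guide_hole below 0.0045 m and z of punch_nose in the frame of guide_hole below -0.007 m and z of punch_trip in the frame of punch above 0.026 m and angle between punch's own z axis and vertical below 0.15 rad), for 0.02 s.
3. the nose is out of the guide hole and sprung back (z of punch_nose in the frame of guide_hole above 0.003 m and z of punch_trip in the frame of punch below 0.0235 m), for 0.05 s.
At the end, for the whole second after the job is handed in: The punch has been fired in the guide hole and stands back in its stand, released and at rest: its axis within 6 mm of the hole's centre, the collar's underside within 3 mm of the stand's top, upright within 0.08 rad, nose relaxed (horizontal distance between punch and stand_hole below 0.006 m and z of punch in the frame of stand_hole between -0.003 and 0.003 m and angle between punch's own z axis and vertical below 0.08 rad and linear speed of punch below 0.02 m/s and contact force between punch and the fingers below 0.1 N and z of punch_nose in the frame of punch below -0.0465 m); the robot touches nothing.
It fails at once if the nose of the punch is pressed with more than 21 N (contact force between punch_nose and anything else above 21 N).
It fails at once if the punch is fired (trip up by more than 3 mm) anywhere but in the round guide hole (z of punch_trip in the frame of punch above 0.025 m and not (horizontal distance between punch_nose and guide_hole below 0.0045 m and z of punch_nose in the frame of guide_hole below -0.007 m)).
It fails at once if a bystander is moved by more than 20 mm (distance of any of tea_light, salt_shaker, masking_tape, mug, pen, fish_tin from where it was at the start of the episode above 0.02 m).
It also fails if it takes over 54 s, if anything falls off the work surface, if the arm or the gripper's body presses on something with over 40 N, if the wrist force passes 120 N, or if a joint passes its speed limit or range.

### The arm

A 6-joint arm with a two-finger parallel gripper is mounted at the origin on a cart in front of the work surface, level with it; the furniture and walls round the work are solid. World frame = base frame: x ahead of the robot, y to its left, z up, the work surface at z = 0. Lengths are in m, angles in rad, forces in N, time in s.
With the tool pointing down it reaches from about 0.375 to 0.975 m from the base axis. Payload 3.8 kg.
Tool frame: the origin (TCP) lies where the fingers leave the gripper's body, on its centre line; the fingertips stand 64 mm ahead of it and the grasp point (between the pads) lies 45 mm ahead of it; z points along the fingers, y is the line along which they close (so a half turn about z gives the same grasp; the last joint's range is limited). The gripper opens to 88 mm and grips with 3 to 60 N. Pads are 18 mm wide; open, the fingers measure 123 mm over their backs; the gripper's body (75 mm by 187 mm) begins 45 mm behind the grasp point.
Start: joints at [1.077, 0.264, 1.604, -0, 1.274, -0.037], TCP at [0.298, 0.606, 0.303] pointing down, gripper open.
Joint ranges: [-2.63, 2.63], [-0.94, 2.18], [0.31, 2.57], [-1.31, 4.45], [0, 2.66], [-2.55, 2.55]. Speed limits (rad/s): [2.57, 2.57, 3.14, 3.14, 3.14, 3.14].

### API

Orientations are given as a unit quaternion [x, y, z, w].
In Python, from bench import * gives the robot as it stands.
- The arm moves only by the tool apply_moves, never from a script. Its arguments are lists of equal length, an entry for each row: "dp": the shift along the tool's x, y, z in cm, a list of three; "turn": the turn about the tool's z in rad. In form: {"dp": [[tx, ty, tz], ...], "turn": [turn, ...]}. A call has 1 to 5 rows; each row shifts and turns the commanded pose from where the row before left it, along the tool's axes as they then stand; what a row does not reach is not made up. A row lasts 1/12 s, in which the tool goes at most 41.7 mm and 7.16 degrees, less where a joint would pass 70% of its speed; a pose out of reach is approached as far as the arm can. A call is refused whole if a number of a shift passes 4.17 or a number of a turn 0.125, either way. A call with a gripper value outside its range is refused whole. "claw" is the opening, from 0 (shut) to 1 (fully open), set as the call begins (left out, the last holds). The fingers move at their own pace and stop on an object; "squeeze" is the grip in N (left out, the last holds). Time passes only in rows, so rows that do not move let the fingers close. It gives the time, the measured TCP pose, the force, the opening and the grip force at its end, in the units of the state.
- get_obs(): the state, without advancing time (a new reading comes with each control period).
- capture(name): name is "side" or "top"; returns (picture, depth): 420x560x3 uint8, red, green, blue; 420x560 float32, m along the optical axis (not along the pixel's ray), 0 where there is no reading.
- camera_info(name): a dict with "fx", "fy", "cx", "cy" (pixels), "R" (3x3) and "t" (3): a world point X has camera coordinates R X + t. Camera axes: x right, y down, z forward; pixel columns grow to the right and rows downward; lengths in m; the calibration is good to about 2 mm. A picture is of the moment at which its call begins. camera_info takes no time and is no camera call.
- job_done(): hands the job in; it is judged then, once.
The state is a dict: "clock": time; "qpos": joint angles; "qvel": joint speeds; "joint_efforts": joint torques, N m; "ee_pos": TCP position; "tcp_rot": TCP orientation; "ft_force": force on the tool from outside, world axes, zero at the start; "ft_torque": the same for the moment, N m; "opening": opening from 0.0 (shut) to 1.0 (fully open); "gripper_force": force on a finger pad.
Only numpy, scipy, OpenCV 4.12 (cv2) and the standard library are available. Lean on these libraries where they do the work, as an engineer would, in place of code of your own. Each camera call takes 0.05 s, during which the arm holds its last target. There are 200 camera calls.

## Working session

There is one attempt and no reset: what is moved stays moved. The work goes in short steps, Python scripts to look and compute and a tool call to move; the robot and the scene stay as the last step left them, time stands still between calls to the robot, and variables do not carry over. Pictures are saved under pics/ and viewed, at most 10 in all, crops included, and the job is handed in when it is done.

Besides the shell and the picture viewer there is one more tool, called after "Request:" as name(argument=value, ...) on one line, values as JSON. apply_moves: Moves the arm, as the interface text tells. Its arguments: {"type":"object","properties":{"dp":{"type":"array"},"turn":{"type":"array"},"claw":{"type":"number"},"squeeze":{"type":"number"}},"required":["dp","turn"]}

```bash
mkdir -p pics
python3 - <<'E'
from bench import *
import cv2, numpy as np
o=get_obs(); print({k:np.round(v,3) for k,v in o.items()})
for n in ("side","top"):
    p,d=capture(n); cv2.imwrite(f"pics/{n}0.png",p[:,:,::-1]); np.save(f"{n}0.npy",d)
    c=camera_info(n); print(n,c)
E
```

```text
{'clock': np.float64(0.0), 'qpos': array([ 1.077,  0.265,  1.605, -0.   ,  1.274, -0.037]), 'qvel': array([ 0.002, -0.001, -0.001, -0.001,  0.001,  0.001]), 'joint_efforts': array([-0.0000e+00, -5.0213e+01, -3.5688e+01,  7.3000e-02,  3.0000e-02,
       -0.0000e+00]), 'ee_pos': array([0.297, 0.605, 0.301]), 'tcp_rot': array([ 0.226,  0.974, -0.001, -0.   ]), 'ft_force': array([ 0.818, -0.823,  0.075]), 'ft_torque': array([-0.017, -0.016,  0.03 ]), 'gripper_force': np.float64(0.0), 'opening': np.float64(0.998)}
side {'fx': 418.19508142774276, 'fy': 418.19508142774276, 'cx': 283.78423776517525, 'cy': 208.61754934422862, 'R': array([[-0.9933572 , -0.1138391 , -0.01679703],
       [-0.03815861,  0.46358716, -0.88522927],
       [ 0.10856059, -0.87870792, -0.46485159]]), 't': array([0.51726905, 0.06799477, 0.82850286])}
top {'fx': 405.86688597058577, 'fy': 405.86688597058577, 'cx': 279.3333721607444, 'cy': 212.67175088712375, 'R': array([[ 0.02766104, -0.99951717,  0.01415249],
       [-0.99580832, -0.02878766, -0.08681621],
       [ 0.08718171, -0.01169174, -0.99612381]]), 't': array([-0.03543751,  0.54942982,  0.94201834])}
```

View pics/top0.png

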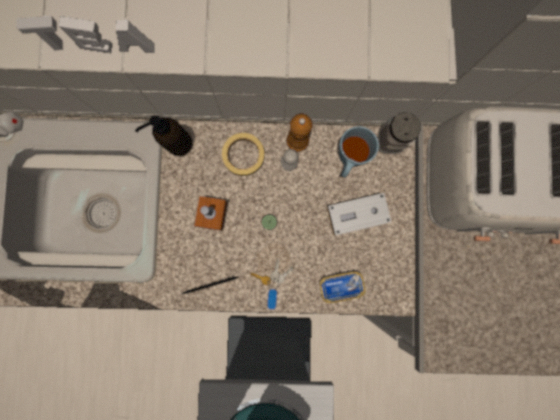

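View pics/side0.png

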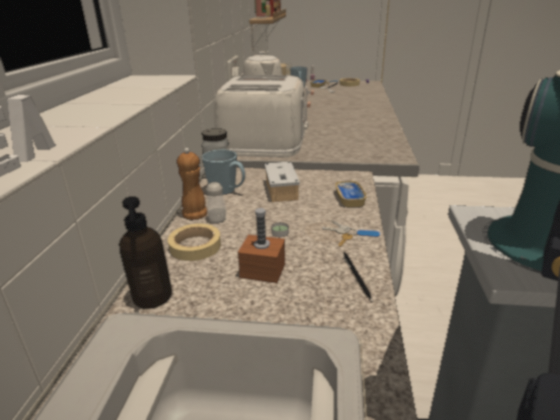

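The top view shows the stand at about (210,213) with the punch in it. The jig is at about (360,214), with the round hole near (375,211) and the window near (348,216). I'll measure them now.

```bash
cat > h.py <<'E'
from bench import *
import cv2, numpy as np
def ray(n,u,v,z):
    c=camera_info(n); R,t=np.array(c["R"]),np.array(c["t"])
    d=R.T@np.array([(u-c["cx"])/c["fx"],(v-c["cy"])/c["fy"],1]); o=-R.T@t
    return o+d*(z-o[2])/d[2]
def cloud(n,d):
    c=camera_info(n); R,t=np.array(c["R"]),np.array(c["t"])
    v,u=np.indices(d.shape); X=np.stack([(u-c["cx"])/c["fx"]*d,(v-c["cy"])/c["fy"]*d,d],-1)
    return (X-t)@R
def proj(n,X):
    c=camera_info(n); x=np.array(c["R"])@X+c["t"]; return c["fx"]*x[0]/x[2]+c["cx"],c["fy"]*x[1]/x[2]+c["cy"]
E
python3 - <<'E'
from h import *
d=np.load("top0.npy"); P=cloud("top",d); d2=np.load("side0.npy"); Q=cloud("side",d2)
def rect(n,P,box,zl,zh):
    u0,u1,v0,v1=box; M=np.zeros(P.shape[:2],np.uint8); s=P[v0:v1,u0:u1,2]
    M[v0:v1,u0:u1]=(s>zl)&(s<zh)
    pts=P[M>0]; print(n,M.sum(),"zmed",np.median(pts[:,2]),"minrect xy mm",cv2.minAreaRect((pts[:,:2]*1000).astype(np.float32)))
rect("jig",P,(320,400,185,245),.042,.06)
rect("stand",P,(185,240,190,240),.048,.064)
rect("punch",P,(185,240,190,240),.08,.2)
s=Q[200:250,245:280]; m=(s[...,2]>.07)&(s[...,2]<.15)&(s[...,0]<.7)
print("side punch",s[m].mean(0),s[m].min(0),s[m].max(0))
I=cv2.imread("pics/top0.png"); a=cv2.resize(I[185:245,320:400],None,fx=5,fy=5,interpolation=cv2.INTER_CUBIC); b=cv2.resize(I[185:245,180:260],None,fx=5,fy=5,interpolation=cv2.INTER_CUBIC)
S=cv2.imread("pics/side0.png"); e=cv2.resize(S[150:210,250:330],None,fx=5,fy=5,interpolation=cv2.INTER_CUBIC);f=cv2.resize(S[200:260,230:310],None,fx=5,fy=5,interpolation=cv2.INTER_CUBIC)
cv2.imwrite("pics/crops.png",np.vstack([np.hstack([a,b]),np.hstack([e,f])]))
for uv in ((375,211),(348,216)): print(uv,ray("top",*uv,.05))
E
```

```text
jig 1606 zmed 0.0490555761700643 minrect xy mm ((551.7903442382812, -206.80328369140625), (69.9535140991211, 135.35447692871094), 14.89796257019043)
stand 722 zmed 0.05551882481774144 minrect xy mm ((543.6453247070312, 141.22218322753906), (61.09518814086914, 70.20386505126953), 82.55278015136719)
punch 76 zmed 0.12443366366741446 minrect xy mm ((543.5973510742188, 140.72991943359375), (16.53452491760254, 16.080894470214844), 65.11368560791016)
side punch [0.54268528 0.14670621 0.10136221] [0.53519549 0.13527197 0.07012443] [0.5519447 0.1519614 0.1264685]
(375, 211) [ 0.55827842 -0.24184572  0.05      ]
(348, 216) [ 0.544805   -0.17908551  0.05      ]
```

View pics/crops.png

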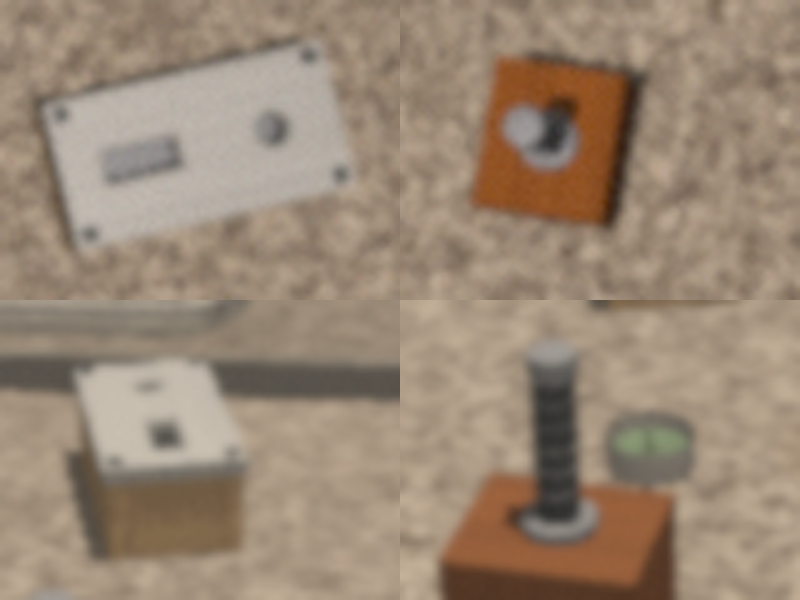

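The crops agree with the geometry. The jig comes out at 135×70 mm and z 0.049, and the guide hole is about 35 mm from its centre. The cap and the stand's centre coincide. Next I'll plan the approach and check the clearance to the toaster.

```bash
cat >> h.py <<'E'
from scipy.spatial.transform import Rotation as Ro
def plan(goal,turn=0,step=.04,tstep=.124):
    "rows in tool axes (cm) from the measured pose to goal with turning"
    o=get_obs(); p=o["ee_pos"].copy(); r=Ro.from_quat(o["tcp_rot"]); g=np.array(goal); left=turn; out=[]
    while np.linalg.norm(g-p)>5e-4 or abs(left)>.002:
        d=g-p; L=np.linalg.norm(d); s=d*min(1,step/max(L,1e-9)); w=np.clip(left,-tstep,tstep)
        q=np.round(r.inv().apply(s)*100,1); out.append((q.tolist(),round(float(w),3)))
        p=p+r.apply(q/100); r=r*Ro.from_euler('z',w); left-=w
        if len(out)>40: break
    for i in range(0,len(out),5): print([a for a,_ in out[i:i+5]],[b for _,b in out[i:i+5]])
def st():
    o=get_obs(); print(o["clock"],np.round(o["ee_pos"],4),np.round(Ro.from_quat(o["tcp_rot"]).as_matrix(),3).tolist(),np.round(o["ft_force"],1),o["opening"],o["gripper_force"])
E
python3 - <<'E'
from h import *
P=cloud("top",np.load("top0.npy")).reshape(-1,3)
m=(P[:,2]>.1)&(P[:,2]<.6)&(P[:,0]>.4)&(P[:,0]<.68)&(P[:,1]<.1); print(P[m].max(0), np.sort(P[m][:,1])[-5:])
R=Ro.from_quat(get_obs()["tcp_rot"]).as_matrix(); a=np.arctan2(R[1,1],R[0,1]); print(a)
plan((.5436,.1412,.235),a)
E
```

```text
[ 0.67998859 -0.36406604  0.21240917] [-0.36551296 -0.36538986 -0.36527006 -0.365208   -0.36406604]
1.1139935814093218
[[-3.2, -2.3, 0.5], [-3.5, -1.9, 0.5], [-3.7, -1.5, 0.5], [-3.8, -1.0, 0.5], [-3.9, -0.5, 0.5]] [0.124, 0.124, 0.124, 0.124, 0.124]
[[-4.0, -0.0, 0.5], [-3.9, 0.5, 0.5], [-3.9, 0.9, 0.5], [-3.7, 1.4, 0.5], [-3.5, 1.9, 0.5]] [0.124, 0.124, 0.124, 0.122, 0.0]
[[-3.5, 1.9, 0.5], [-3.5, 1.8, 0.5], [-3.5, 1.8, 0.6], [-0.9, 0.5, 0.1]] [0.0, 0.0, 0.0, 0.0]
```

Request:
apply_moves(dp=[[-3.2,-2.3,0.5],[-3.5,-1.9,0.5],[-3.7,-1.5,0.5],[-3.8,-1.0,0.5],[-3.9,-0.5,0.5]], turn=[0.124,0.124,0.124,0.124,0.124], claw=0.6)

```text
clock: 0.52
ee_pos: [0.3906, 0.4293, 0.2769]
tcp_rot: [0.515, 0.857, -0.0, -0.0]
ft_force: [-0.6, 0.0, 0.3]
opening: 0.646
gripper_force: 0.0
```

Request:
apply_moves(dp=[[-4.0,0.0,0.5],[-3.9,0.5,0.5],[-3.9,0.9,0.5],[-3.7,1.4,0.5],[-3.5,1.9,0.5]], turn=[0.124,0.124,0.124,0.122,0.0])

```text
clock: 0.93
ee_pos: [0.484, 0.2537, 0.2522]
tcp_rot: [0.709, 0.705, -0.0, -0.0]
ft_force: [0.1, 0.1, -0.4]
opening: 0.601
gripper_force: 0.0
```

Request:
apply_moves(dp=[[-3.5,1.9,0.5],[-3.5,1.8,0.5],[-3.5,1.8,0.6],[-0.9,0.5,0.1],[0,0,0]], turn=[0,0,0,0,0])

```text
clock: 1.35
ee_pos: [0.5443, 0.1391, 0.2347]
tcp_rot: [0.709, 0.706, -0.001, -0.0]
ft_force: [-0.6, -0.8, -0.4]
opening: 0.596
gripper_force: 0.0
```

```bash
python3 -c "
from h import *
st(); plan((.5436,.1412,.136))"
```

```text
1.35 [0.5443 0.1391 0.2347] [[0.004, 1.0, -0.002], [1.0, -0.004, -0.001], [-0.001, -0.002, -1.0]] [-0.6 -0.8 -0.4] 0.5961409163567444 0.0
[[0.1, -0.0, 4.0], [0.1, -0.0, 4.0], [0.0, -0.1, 1.9], [0.0, 0.0, -0.0], [0.0, 0.0, -0.0]] [0.0, 0.0, 0.0, 0.0, 0.0]
[[0.0, 0.0, -0.0], [0.0, 0.0, -0.0], [0.0, 0.0, -0.0], [0.0, 0.0, -0.0], [0.0, 0.0, -0.0]] [0.0, 0.0, 0.0, 0.0, 0.0]
[[0.0, 0.0, -0.0], [0.0, 0.0, -0.0], [0.0, 0.0, -0.0], [0.0, 0.0, -0.0], [0.0, 0.0, -0.0]] [0.0, 0.0, 0.0, 0.0, 0.0]
[[0.0, 0.0, -0.0], [0.0, 0.0, -0.0], [0.0, 0.0, -0.0], [0.0, 0.0, -0.0], [0.0, 0.0, -0.0]] [0.0, 0.0, 0.0, 0.0, 0.0]
[[0.0, 0.0, -0.0], [0.0, 0.0, -0.0], [0.0, 0.0, -0.0], [0.0, 0.0, -0.0], [0.0, 0.0, -0.0]] [0.0, 0.0, 0.0, 0.0, 0.0]
[[0.0, 0.0, -0.0], [0.0, 0.0, -0.0], [0.0, 0.0, -0.0], [0.0, 0.0, -0.0], [0.0, 0.0, -0.0]] [0.0, 0.0, 0.0, 0.0, 0.0]
[[0.0, 0.0, -0.0], [0.0, 0.0, -0.0], [0.0, 0.0, -0.0], [0.0, 0.0, -0.0], [0.0, 0.0, -0.0]] [0.0, 0.0, 0.0, 0.0, 0.0]
[[0.0, 0.0, -0.0], [0.0, 0.0, -0.0], [0.0, 0.0, -0.0], [0.0, 0.0, -0.0], [0.0, 0.0, -0.0]] [0.0, 0.0, 0.0, 0.0, 0.0]
[[0.0, 0.0, -0.0]] [0.0]
```

Request:
apply_moves(dp=[[0.1,0,4],[0.1,-0.1,3.5],[0,0,2.3],[0,0,0],[0,0,0]], turn=[0,0,0,0,0], claw=0.45)

```text
clock: 1.77
ee_pos: [0.541, 0.1448, 0.1365]
tcp_rot: [0.707, 0.708, -0.002, -0.001]
ft_force: [-0.1, -0.6, -0.6]
opening: 0.45
gripper_force: 0.0
```

Request:
apply_moves(dp=[[0,0,0],[0,0,0],[0,0,0],[0,0,0],[0,0,0]], turn=[0,0,0,0,0], claw=0, squeeze=40)

```text
clock: 2.18
ee_pos: [0.5441, 0.1441, 0.1398]
tcp_rot: [0.707, 0.707, 0.002, 0.001]
ft_force: [-0.2, 0.7, 6.3]
opening: 0.178
gripper_force: 40.0
```

Request:
apply_moves(dp=[[0,0,0],[0,0,0],[0,0,0]], turn=[0,0,0])

```text
clock: 2.43
ee_pos: [0.5443, 0.144, 0.1398]
tcp_rot: [0.707, 0.707, 0.002, 0.001]
ft_force: [-0.4, 0.0, 7.4]
opening: 0.176
gripper_force: 40.0
```

Request:
apply_moves(dp=[[0,0,-1],[0,0,-2],[0,0,-3],[0,0,-3],[0,0,0]], turn=[0,0,0,0,0])

```text
clock: 2.85
ee_pos: [0.546, 0.1443, 0.2347]
tcp_rot: [0.707, 0.707, 0.004, 0.003]
ft_force: [1.5, 0.7, -2.1]
opening: 0.179
gripper_force: 40.0
```

Run:
```python
from h import *
st()
p,d=capture("side"); q,e=capture("top"); st()
np.save("side1.npy",d)
a=cv2.resize(p[130:270,190:330,::-1],None,fx=3,fy=3,interpolation=cv2.INTER_CUBIC); b=cv2.resize(q[140:260,140:260,::-1],(380,420),interpolation=cv2.INTER_CUBIC)
cv2.imwrite("pics/lift.png",np.hstack([a,b[:,:380]]))
```

```text
2.85 [0.546  0.1443 0.2347] [[0.0, 1.0, 0.01], [1.0, -0.0, 0.002], [0.002, 0.01, -1.0]] [ 1.5  0.7 -2.1] 0.17940999449384085 39.99961924273521
2.95 [0.5434 0.1437 0.2293] [[0.0, 1.0, 0.003], [1.0, -0.0, 0.001], [0.001, 0.003, -1.0]] [-0.1 -0.4 -2.2] 0.17598209979659907 40.00045571476221
```

View pics/lift.png

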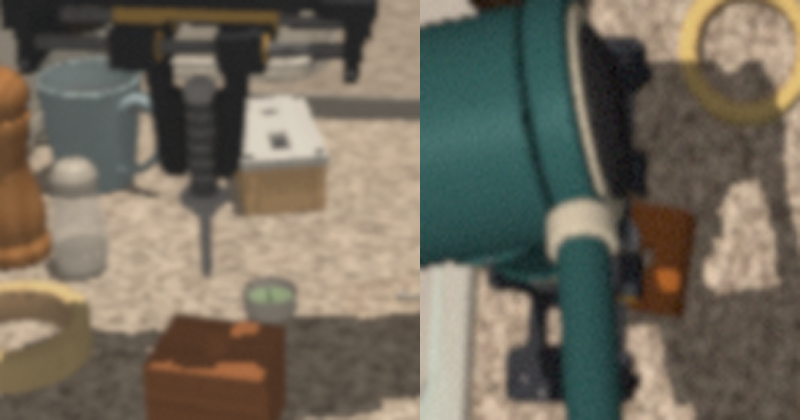

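The punch is gripped and hangs nearly vertical, with the tip at about side pixel (259.3,220.5) and the cap top at about (257.3,157). I'll check its tilt against the projection.

Run:
```python
from h import *
st()
for dz in (-.0135,-.132): print(proj("side",np.array([.5436,.1437,.231+dz])))
for dz in (-.0135,-.132):
  for y in (.141,.144,.147): print(dz,y,proj("side",np.array([.5436,y,.231+dz])))
Q=cloud("side",np.load("side1.npy"))
for v in range(155,223,4):
    for u in range(250,268):
        pass
    s=Q[v,250:268]; m=(abs(s[:,0]-.544)<.03)&(abs(s[:,1]-.145)<.025)
    if m.any(): print(v,m.sum(),(np.arange(250,268)[m]).mean(),np.round(s[m].mean(0),4))
```

```text
2.95 [0.5434 0.1437 0.2293] [[0.0, 1.0, 0.003], [1.0, -0.0, 0.001], [0.001, 0.003, -1.0]] [-0.1 -0.4 -2.2] 0.17598209979659907 40.00045571476221
(np.float64(256.7138123014972), np.float64(158.78177938766774))
(np.float64(259.9625313441319), np.float64(223.95522116753529))
-0.0135 0.141 (np.float64(257.00477045764273), np.float64(158.1701498778863))
-0.0135 0.144 (np.float64(256.68135446859253), np.float64(158.85000970879383))
-0.0135 0.147 (np.float64(256.35534410571967), np.float64(159.53532322971097))
-0.132 0.141 (np.float64(260.22041385272655), np.float64(223.17506676287348))
-0.132 0.144 (np.float64(259.9337720838615), np.float64(224.0422246005987))
-0.132 0.147 (np.float64(259.6450087494585), np.float64(224.91580066617618))
155 9 260.22222222222223 [0.5379 0.1433 0.2238]
159 18 258.5 [0.5401 0.1476 0.2187]
163 17 258.0 [0.5405 0.1512 0.2134]
167 18 258.5 [0.5402 0.1501 0.2062]
171 18 258.5 [0.5405 0.1503 0.1995]
175 18 258.5 [0.5408 0.1501 0.1926]
179 18 258.5 [0.541  0.1507 0.1859]
183 18 258.5 [0.5413 0.1511 0.179 ]
187 18 258.5 [0.5417 0.1506 0.1718]
191 10 257.5 [0.5445 0.1461 0.1624]
195 16 257.5 [0.5446 0.1472 0.1556]
199 10 256.5 [0.5452 0.1544 0.1519]
203 4 257.5 [0.5459 0.1444 0.1395]
207 4 257.5 [0.5462 0.1447 0.1321]
211 4 257.5 [0.5465 0.1447 0.1245]
215 4 258.5 [0.5454 0.1436 0.1163]
219 4 258.5 [0.5458 0.1434 0.1084]
```

Request:
apply_moves(dp=[[-2,0,0],[-3.6,0.2,0],[-3.6,0.2,0],[-3.6,0.2,0],[-3.6,0.2,0]], turn=[0,0,0,0,0])

```text
clock: 3.37
ee_pos: [0.5489, -0.0216, 0.2251]
tcp_rot: [0.707, 0.707, -0.001, -0.002]
ft_force: [0.0, -0.4, -2.1]
opening: 0.174
gripper_force: 40.0
```

Request:
apply_moves(dp=[[-3.6,0.2,0],[-3.6,0.2,0],[-3.6,0.2,0],[-3.6,0.2,0],[-3.6,0.2,0]], turn=[0,0,0,0,0])

```text
clock: 3.78
ee_pos: [0.559, -0.2015, 0.2249]
tcp_rot: [0.707, 0.707, -0.001, -0.002]
ft_force: [0.7, 0.6, -2.0]
opening: 0.178
gripper_force: 40.0
```

Request:
apply_moves(dp=[[-2.5,0,0],[-1.2,0,0.5],[0,0,0.5],[0,0,0],[0,0,0]], turn=[0,0,0,0,0])

```text
clock: 4.2
ee_pos: [0.5597, -0.2355, 0.2156]
tcp_rot: [0.707, 0.707, -0.0, -0.002]
ft_force: [-0.2, 0.1, -2.2]
opening: 0.176
gripper_force: 40.0
```

Run:
```python
from h import *
st(); plan((.5612,-.2372,.210))
```

```text
4.2 [ 0.5597 -0.2355  0.2156] [[-0.0, 1.0, -0.004], [1.0, 0.001, 0.003], [0.003, -0.004, -1.0]] [-0.2  0.1 -2.2] 0.17641137308378607 40.00129398191348
[[-0.2, 0.2, 0.6], [0.0, -0.0, -0.0], [0.0, -0.0, -0.0], [0.0, -0.0, -0.0], [0.0, -0.0, -0.0]] [0.0, 0.0, 0.0, 0.0, 0.0]
[[0.0, -0.0, -0.0], [0.0, -0.0, -0.0], [0.0, -0.0, -0.0], [0.0, -0.0, -0.0], [0.0, -0.0, -0.0]] [0.0, 0.0, 0.0, 0.0, 0.0]
[[0.0, -0.0, -0.0], [0.0, -0.0, -0.0], [0.0, -0.0, -0.0], [0.0, -0.0, -0.0], [0.0, -0.0, -0.0]] [0.0, 0.0, 0.0, 0.0, 0.0]
[[0.0, -0.0, -0.0], [0.0, -0.0, -0.0], [0.0, -0.0, -0.0], [0.0, -0.0, -0.0], [0.0, -0.0, -0.0]] [0.0, 0.0, 0.0, 0.0, 0.0]
[[0.0, -0.0, -0.0], [0.0, -0.0, -0.0], [0.0, -0.0, -0.0], [0.0, -0.0, -0.0], [0.0, -0.0, -0.0]] [0.0, 0.0, 0.0, 0.0, 0.0]
[[0.0, -0.0, -0.0], [0.0, -0.0, -0.0], [0.0, -0.0, -0.0], [0.0, -0.0, -0.0], [0.0, -0.0, -0.0]] [0.0, 0.0, 0.0, 0.0, 0.0]
[[0.0, -0.0, -0.0], [0.0, -0.0, -0.0], [0.0, -0.0, -0.0], [0.0, -0.0, -0.0], [0.0, -0.0, -0.0]] [0.0, 0.0, 0.0, 0.0, 0.0]
[[0.0, -0.0, -0.0], [0.0, -0.0, -0.0], [0.0, -0.0, -0.0], [0.0, -0.0, -0.0], [0.0, -0.0, -0.0]] [0.0, 0.0, 0.0, 0.0, 0.0]
[[0.0, -0.0, -0.0]] [0.0]
```

Request:
apply_moves(dp=[[-0.15,0.15,1],[0,0,0.8],[0,0,0],[0,0,0],[0,0,0]], turn=[0,0,0,0,0])

```text
clock: 4.62
ee_pos: [0.5623, -0.2383, 0.1996]
tcp_rot: [0.707, 0.707, -0.0, -0.0]
ft_force: [0.3, -0.7, -1.5]
opening: 0.175
gripper_force: 40.0
```

Run:
```python
from h import *
st()
p,d=capture("side"); q,e=capture("top"); st()
np.save("side2.npy",d)
a=cv2.resize(p[120:220,230:330,::-1],None,fx=6,fy=6,interpolation=cv2.INTER_CUBIC)
b=cv2.resize(q[180:280,330:400,::-1],None,fx=2.8,fy=6,interpolation=cv2.INTER_CUBIC)
cv2.imwrite("pics/hov.png",np.hstack([a,b]))
print("hole px",proj("side",np.array([.5607,-.2402,.05])))
```

```text
4.6167 [ 0.5623 -0.2383  0.1996] [[-0.001, 1.0, -0.0], [1.0, 0.001, 0.0], [0.0, -0.0, -1.0]] [ 0.3 -0.7 -1.5] 0.17473111188170246 40.001173694618046
4.7167 [ 0.5626 -0.2387  0.2002] [[-0.0, 1.0, 0.001], [1.0, 0.0, -0.0], [-0.0, 0.001, -1.0]] [-0.2 -0.3 -1. ] 0.17738434901082076 39.99851774191484
hole px (np.float64(278.65887097284894), np.float64(166.2947949674367))
```

View pics/hov.png

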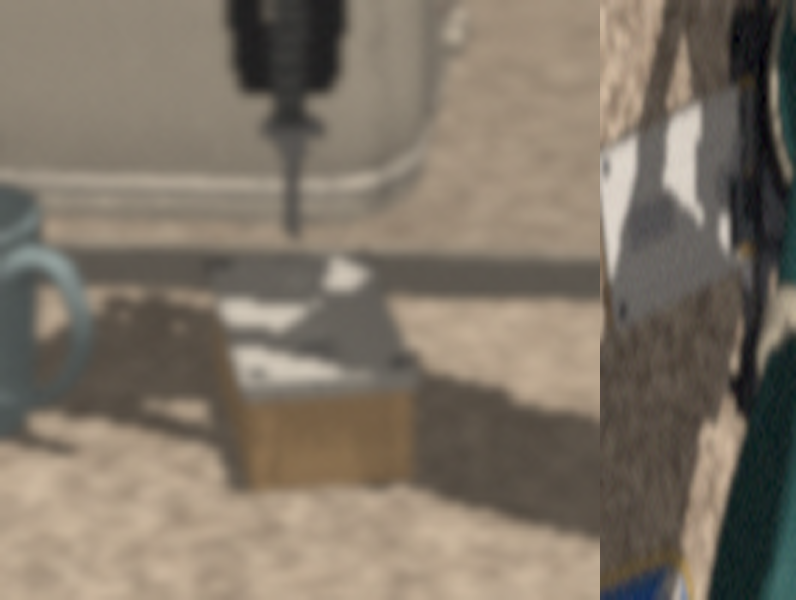

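The tip is at about side pixel (278.4,159.1), and the hole mouth projects to (278.7,166.3) just beneath it. I'll refine both with centroids.

Run:
```python
from h import *
def cen(n,u,v,r,thr):
    I=cv2.cvtColor(cv2.imread(f"pics/{n}0.png"),cv2.COLOR_BGR2GRAY).astype(float)
    s=I[v-r[1]:v+r[1]+1,u-r[0]:u+r[0]+1]; b=np.median(s); w=np.clip(b-s-thr,0,None); yy,xx=np.indices(s.shape)
    c=(u-r[0]+(w*xx).sum()/w.sum(),v-r[1]+(w*yy).sum()/w.sum()); print(n,c,ray(n,*c,.05)); 
cen("top",374,210,(6,6),25); cen("side",279,167,(6,4),25)
for y in (-.243,-.24,-.237):print(y,proj("side",np.array([.5607,y,.068])))
d=np.load("side2.npy"); Q=cloud("side",d)
for v in range(146,161,2):
    s=Q[v,272:286]; m=(abs(s[:,0]-.56)<.04)&(abs(s[:,1]+.24)<.03)
    if m.any(): print(v,m.sum(),np.arange(272,286)[m].mean(),np.round(s[m].mean(0),4))
```

```text
top (np.float64(374.7683397683398), np.float64(210.51480051480053)) [ 0.55939598 -0.24129729  0.05      ]
side (np.float64(279.3333333333333), np.float64(166.85416666666666)) [ 0.55849298 -0.2365267   0.05      ]
-0.243 (np.float64(278.63701354074743), np.float64(159.3345740720802))
-0.24 (np.float64(278.49067079674506), np.float64(159.75724980316895))
-0.237 (np.float64(278.3436042787144), np.float64(160.18201598102803))
146 3 278.0 [ 0.5611 -0.2396  0.1049]
148 3 278.0 [ 0.5611 -0.239   0.0999]
150 3 278.0 [ 0.5614 -0.2402  0.0942]
152 3 278.0 [ 0.5613 -0.2387  0.0894]
154 3 278.0 [ 0.5615 -0.239   0.0839]
156 3 278.0 [ 0.5615 -0.2382  0.0788]
158 3 278.0 [ 0.5617 -0.2392  0.0731]
```

Request:
apply_moves(dp=[[0.1,-0.15,0.5],[0,0,0.5],[0,0,0.3],[0,0,0],[0,0,0]], turn=[0,0,0,0,0])

```text
clock: 5.13
ee_pos: [0.5604, -0.2378, 0.1861]
tcp_rot: [0.707, 0.707, -0.0, -0.001]
ft_force: [0.2, -0.2, -2.3]
opening: 0.173
gripper_force: 40.0
```

Request:
apply_moves(dp=[[0,0,0.2],[0,0,0.2],[0,0,0.2],[0,0,0],[0,0,0]], turn=[0,0,0,0,0])

```text
clock: 5.55
ee_pos: [0.5607, -0.2378, 0.1805]
tcp_rot: [0.707, 0.707, -0.0, -0.0]
ft_force: [-0.1, 0.7, -2.1]
opening: 0.178
gripper_force: 40.0
```

Request:
apply_moves(dp=[[0,0,0.1],[0,0,0.1],[0,0,0.1],[0,0,0],[0,0,0]], turn=[0,0,0,0,0])

```text
clock: 5.97
ee_pos: [0.5607, -0.2378, 0.1776]
tcp_rot: [0.707, 0.707, -0.0, -0.0]
ft_force: [0.5, -0.1, -1.8]
opening: 0.178
gripper_force: 40.0
```

Run:
```python
from h import *
st(); p,d=capture("side")
cv2.imwrite("pics/in.png",cv2.resize(p[125:195,245:315,::-1],None,fx=8,fy=8,interpolation=cv2.INTER_CUBIC))
```

```text
5.9667 [ 0.5607 -0.2378  0.1776] [[0.0, 1.0, -0.0], [1.0, -0.0, 0.0], [0.0, -0.0, -1.0]] [ 0.5 -0.1 -1.8] 0.17824066233415375 39.999262418132275
```

View pics/in.png

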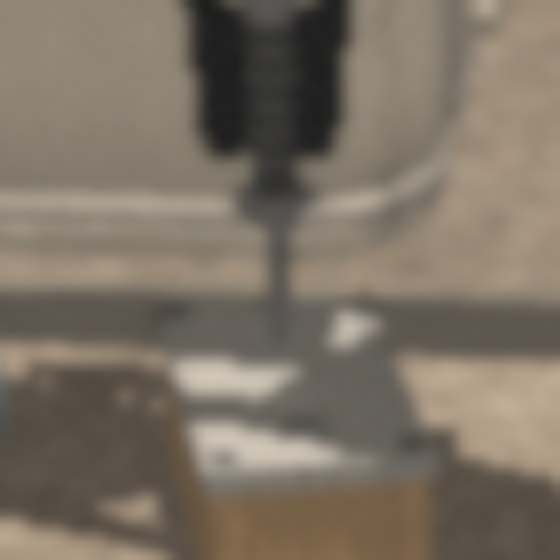

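The nose meets the template at the hole, about side pixel (279.5,166.5), with no contact force. I'll go on in small steps.

Request:
apply_moves(dp=[[0,0,0.1],[0,0,0.1],[0,0,0],[0,0,0]], turn=[0,0,0,0])

```text
clock: 6.35
ee_pos: [0.5607, -0.2378, 0.1755]
tcp_rot: [0.707, 0.707, -0.0, -0.0]
ft_force: [0.7, -0.1, -1.3]
opening: 0.173
gripper_force: 40.0
```

Request:
apply_moves(dp=[[0,0,0.1],[0,0,0.1],[0,0,0],[0,0,0]], turn=[0,0,0,0])

```text
clock: 6.68
ee_pos: [0.5607, -0.2378, 0.1736]
tcp_rot: [0.707, 0.707, -0.0, -0.0]
ft_force: [-0.4, 0.7, -2.3]
opening: 0.178
gripper_force: 40.0
```

Request:
apply_moves(dp=[[0,0,0.1],[0,0,0.1],[0,0,0],[0,0,0]], turn=[0,0,0,0])

```text
clock: 7.02
ee_pos: [0.5607, -0.2378, 0.1716]
tcp_rot: [0.707, 0.707, -0.0, -0.0]
ft_force: [-0.8, 0.8, -2.4]
opening: 0.178
gripper_force: 40.0
```

Request:
apply_moves(dp=[[0,0,0.1],[0,0,0.1],[0,0,0],[0,0,0]], turn=[0,0,0,0])

```text
clock: 7.35
ee_pos: [0.5607, -0.2378, 0.1696]
tcp_rot: [0.707, 0.707, -0.0, -0.0]
ft_force: [-0.5, -0.0, -1.5]
opening: 0.18
gripper_force: 40.0
```

Request:
apply_moves(dp=[[0,0,0.1],[0,0,0.1],[0,0,0.1],[0,0,0]], turn=[0,0,0,0])

```text
clock: 7.68
ee_pos: [0.5606, -0.2378, 0.1664]
tcp_rot: [0.707, 0.707, -0.0, -0.0]
ft_force: [0.1, -0.3, -1.4]
opening: 0.173
gripper_force: 40.0
```

Request:
apply_moves(dp=[[0,0,0.1],[0,0,0.1],[0,0,0],[0,0,0]], turn=[0,0,0,0])

```text
clock: 8.02
ee_pos: [0.5607, -0.2378, 0.1646]
tcp_rot: [0.707, 0.707, -0.0, -0.0]
ft_force: [0.1, -0.1, -2.1]
opening: 0.175
gripper_force: 40.0
```

Request:
apply_moves(dp=[[0,0,0.1],[0,0,0.1],[0,0,0.1],[0,0,0]], turn=[0,0,0,0])

```text
clock: 8.35
ee_pos: [0.5606, -0.2378, 0.1614]
tcp_rot: [0.707, 0.707, -0.0, -0.0]
ft_force: [-0.3, -0.3, -0.9]
opening: 0.179
gripper_force: 40.0
```

Request:
apply_moves(dp=[[0,0,0.1],[0,0,0.1],[0,0,0],[0,0,0]], turn=[0,0,0,0])

```text
clock: 8.68
ee_pos: [0.561, -0.2379, 0.1601]
tcp_rot: [0.707, 0.707, 0.0, 0.0]
ft_force: [-0.7, 0.1, -0.3]
opening: 0.177
gripper_force: 40.0
```

Request:
apply_moves(dp=[[0,0,0.1],[0,0,0],[0,0,0]], turn=[0,0,0])

```text
clock: 8.93
ee_pos: [0.561, -0.2379, 0.1591]
tcp_rot: [0.707, 0.707, 0.0, 0.0]
ft_force: [-0.6, 0.2, 2.8]
opening: 0.178
gripper_force: 40.0
```

Request:
apply_moves(dp=[[0,0,0.1],[0,0,0],[0,0,0]], turn=[0,0,0])

```text
clock: 9.18
ee_pos: [0.561, -0.2379, 0.1581]
tcp_rot: [0.707, 0.707, 0.0, 0.0]
ft_force: [-1.1, 0.9, 3.1]
opening: 0.178
gripper_force: 40.0
```

Request:
apply_moves(dp=[[0,0,0.1],[0,0,0],[0,0,0]], turn=[0,0,0])

```text
clock: 9.43
ee_pos: [0.561, -0.238, 0.1571]
tcp_rot: [0.707, 0.707, 0.0, 0.0]
ft_force: [-1.9, -0.5, 5.5]
opening: 0.176
gripper_force: 40.0
```

Request:
apply_moves(dp=[[0,0,0.1],[0,0,0],[0,0,0]], turn=[0,0,0])

```text
clock: 9.68
ee_pos: [0.5611, -0.238, 0.1564]
tcp_rot: [0.707, 0.707, 0.0, 0.0]
ft_force: [-0.8, 0.4, 5.6]
opening: 0.175
gripper_force: 40.0
```

Request:
apply_moves(dp=[[0,0,0.1],[0,0,0],[0,0,0]], turn=[0,0,0])

```text
clock: 9.93
ee_pos: [0.5611, -0.238, 0.1556]
tcp_rot: [0.707, 0.707, 0.0, 0.0]
ft_force: [-1.4, 0.3, 8.0]
opening: 0.175
gripper_force: 40.0
```

Request:
apply_moves(dp=[[0,0,0.05],[0,0,0],[0,0,0]], turn=[0,0,0])

```text
clock: 10.18
ee_pos: [0.5612, -0.2381, 0.1553]
tcp_rot: [0.707, 0.707, 0.0, 0.001]
ft_force: [-0.5, 0.4, 8.5]
opening: 0.177
gripper_force: 40.0
```

Request:
apply_moves(dp=[[0,0,0.05],[0,0,0],[0,0,0]], turn=[0,0,0])

```text
clock: 10.43
ee_pos: [0.5612, -0.2381, 0.1549]
tcp_rot: [0.707, 0.707, 0.0, 0.001]
ft_force: [-1.7, 0.5, 8.8]
opening: 0.171
gripper_force: 40.0
```

Request:
apply_moves(dp=[[0,0,0.05],[0,0,0],[0,0,0]], turn=[0,0,0])

```text
clock: 10.68
ee_pos: [0.5613, -0.2381, 0.1546]
tcp_rot: [0.707, 0.707, 0.0, 0.001]
ft_force: [-2.8, 1.2, 8.7]
opening: 0.175
gripper_force: 40.0
```

Request:
apply_moves(dp=[[0,0,0.05],[0,0,0],[0,0,0]], turn=[0,0,0])

```text
clock: 10.93
ee_pos: [0.5613, -0.2381, 0.1541]
tcp_rot: [0.707, 0.707, 0.0, 0.001]
ft_force: [-1.8, 1.2, 8.7]
opening: 0.179
gripper_force: 40.0
```

Request:
apply_moves(dp=[[0,0,0.05],[0,0,0],[0,0,0]], turn=[0,0,0])

```text
clock: 11.18
ee_pos: [0.5614, -0.2381, 0.1538]
tcp_rot: [0.707, 0.707, 0.0, 0.001]
ft_force: [-3.3, 1.4, 10.1]
opening: 0.178
gripper_force: 40.0
```

Request:
apply_moves(dp=[[0,0,0.05],[0,0,0],[0,0,0]], turn=[0,0,0])

```text
clock: 11.43
ee_pos: [0.5614, -0.2382, 0.1534]
tcp_rot: [0.707, 0.707, 0.0, 0.001]
ft_force: [-3.0, 1.3, 10.7]
opening: 0.175
gripper_force: 40.0
```

Request:
apply_moves(dp=[[0,0,0.05],[0,0,0],[0,0,0]], turn=[0,0,0])

```text
clock: 11.68
ee_pos: [0.562, -0.2384, 0.1522]
tcp_rot: [0.707, 0.707, 0.001, 0.002]
ft_force: [1.7, -1.5, 3.7]
opening: 0.178
gripper_force: 40.0
```

The spring snapped: the force fell from 10.7 to 3.7 N. I'll withdraw the punch straight up.

Request:
apply_moves(dp=[[0,0,-0.5],[0,0,-1],[0,0,-1.5],[0,0,-2],[0,0,-2.5]], turn=[0,0,0,0,0])

```text
clock: 12.1
ee_pos: [0.5586, -0.2368, 0.2241]
tcp_rot: [0.707, 0.707, -0.001, -0.003]
ft_force: [0.3, 0.6, -1.7]
opening: 0.174
gripper_force: 40.0
```

Request:
apply_moves(dp=[[0,0,-0.5],[2,-0.2,0],[3.6,-0.2,0],[3.6,-0.2,0],[3.6,-0.2,0]], turn=[0,0,0,0,0])

```text
clock: 12.52
ee_pos: [0.5515, -0.1087, 0.2298]
tcp_rot: [0.708, 0.707, -0.001, -0.001]
ft_force: [0.2, -0.3, -1.9]
opening: 0.174
gripper_force: 40.0
```

Request:
apply_moves(dp=[[3.6,-0.2,0],[3.6,-0.2,0],[3.6,-0.2,0],[3.6,-0.2,0],[3.6,-0.2,0]], turn=[0,0,0,0,0])

```text
clock: 12.93
ee_pos: [0.5413, 0.0718, 0.2298]
tcp_rot: [0.707, 0.707, -0.001, -0.001]
ft_force: [-0.3, 0.5, -2.4]
opening: 0.176
gripper_force: 40.0
```

Request:
apply_moves(dp=[[3.6,0,0],[2.5,0,0],[1,0,0],[0,0,0],[0,0,0]], turn=[0,0,0,0,0])

```text
clock: 13.35
ee_pos: [0.5422, 0.1409, 0.2302]
tcp_rot: [0.707, 0.708, -0.001, -0.0]
ft_force: [0.4, -0.7, -1.8]
opening: 0.178
gripper_force: 40.0
```

Run:
```python
from h import *
st(); p,d=capture("side"); np.save("side3.npy",d); st()
cv2.imwrite("pics/back.png",cv2.resize(p[130:270,190:330,::-1],None,fx=4,fy=4,interpolation=cv2.INTER_CUBIC))
Q=cloud("side",d)
for v in range(201,224,3):
    s=Q[v,250:268]; m=(abs(s[:,0]-.544)<.03)&(abs(s[:,1]-.145)<.025)
    if m.any(): print(v,m.sum(),(np.arange(250,268)[m]).mean(),np.round(s[m].mean(0),4))
```

```text
13.35 [0.5422 0.1409 0.2302] [[-0.001, 1.0, -0.002], [1.0, 0.001, -0.001], [-0.001, -0.002, -1.0]] [ 0.4 -0.7 -1.8] 0.1782515813117787 39.99919326743111
13.4 [0.5423 0.1402 0.2304] [[-0.0, 1.0, -0.001], [1.0, 0.0, -0.001], [-0.001, -0.001, -1.0]] [ 0.1  0.2 -1.5] 0.17085926589051648 40.000863312743604
201 9 261.0 [0.5392 0.1474 0.145 ]
204 5 261.0 [0.5408 0.1404 0.1358]
207 4 261.5 [0.5403 0.1398 0.1298]
210 4 261.5 [0.5405 0.1401 0.1242]
213 4 261.5 [0.5406 0.1405 0.1187]
216 4 261.5 [0.5409 0.1403 0.1128]
219 4 261.5 [0.5412 0.1399 0.1067]
222 3 262.0 [0.5404 0.1411 0.1015]
```

View pics/back.png

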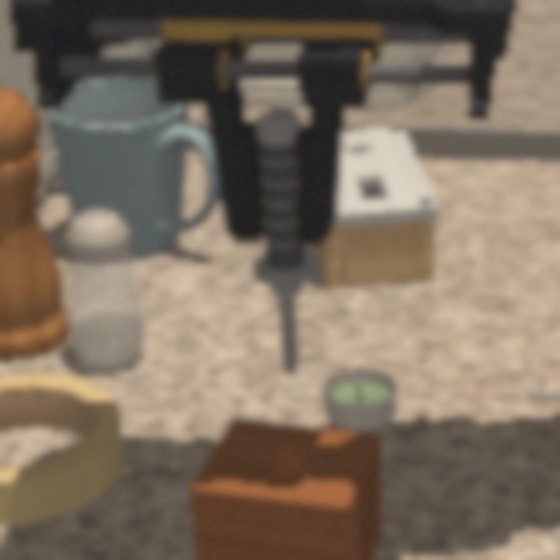

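The punch still hangs straight and the jig hole is clear. I'll centre it over the stand and lower it.

Request:
apply_moves(dp=[[0.35,0.22,1],[0,0,1.5],[0,0,1],[0,0,0],[0,0,0]], turn=[0,0,0,0,0])

```text
clock: 13.82
ee_pos: [0.5443, 0.1436, 0.1948]
tcp_rot: [0.708, 0.707, -0.001, -0.001]
ft_force: [0.3, -1.0, -1.0]
opening: 0.178
gripper_force: 40.0
```

Run:
```python
from h import *
st()
```

```text
13.8167 [0.5443 0.1436 0.1948] [[0.001, 1.0, -0.003], [1.0, -0.001, -0.001], [-0.001, -0.003, -1.0]] [ 0.3 -1.  -1. ] 0.17791207206334197 40.00132463872433
```

Request:
apply_moves(dp=[[0,0,0.4],[0,0,0.4],[0,0,0.3],[0,0,0],[0,0,0]], turn=[0,0,0,0,0])

```text
clock: 14.23
ee_pos: [0.5449, 0.1447, 0.1851]
tcp_rot: [0.707, 0.707, -0.0, -0.0]
ft_force: [0.6, 1.0, -1.3]
opening: 0.179
gripper_force: 40.0
```

Request:
apply_moves(dp=[[0,0,0.8],[0,0,0.8],[0,0,0.7],[0,0,0.7],[0,0,0]], turn=[0,0,0,0,0])

```text
clock: 14.65
ee_pos: [0.5435, 0.1444, 0.1527]
tcp_rot: [0.707, 0.707, -0.002, -0.001]
ft_force: [-0.7, 0.6, -1.8]
opening: 0.181
gripper_force: 40.0
```

Request:
apply_moves(dp=[[0,0,0.2],[0,0,0.2],[0,0,0.2],[0,0,0],[0,0,0]], turn=[0,0,0,0,0])

```text
clock: 15.07
ee_pos: [0.5451, 0.1447, 0.1493]
tcp_rot: [0.707, 0.707, 0.0, 0.0]
ft_force: [0.5, 0.4, -2.3]
opening: 0.174
gripper_force: 40.0
```

Request:
apply_moves(dp=[[0,0,0.2],[0,0,0.1],[0,0,0.1],[0,0,0],[0,0,0]], turn=[0,0,0,0,0])

```text
clock: 15.48
ee_pos: [0.5449, 0.1447, 0.1451]
tcp_rot: [0.707, 0.707, -0.0, -0.0]
ft_force: [0.8, -0.2, -1.4]
opening: 0.177
gripper_force: 40.0
```

Request:
apply_moves(dp=[[0,0,0.1],[0,0,0.1],[0,0,0.1],[0,0,0],[0,0,0]], turn=[0,0,0,0,0])

```text
clock: 15.9
ee_pos: [0.5449, 0.1447, 0.1421]
tcp_rot: [0.707, 0.707, -0.0, -0.0]
ft_force: [-0.5, -0.7, -2.4]
opening: 0.179
gripper_force: 40.0
```

Request:
apply_moves(dp=[[0,0,0.1],[0,0,0.05],[0,0,0],[0,0,0]], turn=[0,0,0,0])

```text
clock: 16.23
ee_pos: [0.545, 0.1447, 0.1406]
tcp_rot: [0.707, 0.707, -0.0, -0.0]
ft_force: [0.6, 0.5, -2.8]
opening: 0.18
gripper_force: 40.0
```

Request:
apply_moves(dp=[[0,0,0.1],[0,0,0],[0,0,0]], turn=[0,0,0])

```text
clock: 16.48
ee_pos: [0.5452, 0.1447, 0.1399]
tcp_rot: [0.707, 0.707, 0.0, 0.0]
ft_force: [0.3, 0.2, -1.8]
opening: 0.178
gripper_force: 40.0
```

Request:
apply_moves(dp=[[0,0,0.1],[0,0,0],[0,0,0]], turn=[0,0,0])

```text
clock: 16.73
ee_pos: [0.5457, 0.1447, 0.1399]
tcp_rot: [0.707, 0.707, 0.001, 0.001]
ft_force: [-0.9, -0.8, 4.8]
opening: 0.18
gripper_force: 40.0
```

The collar is seated, with contact at the same height as at the pick-up. I'll release it and retreat.

Request:
apply_moves(dp=[[0,0,-0.05],[0,0,0],[0,0,0],[0,0,0],[0,0,0]], turn=[0,0,0,0,0], claw=0.55)

```text
clock: 17.15
ee_pos: [0.5448, 0.1446, 0.1389]
tcp_rot: [0.707, 0.707, -0.0, -0.0]
ft_force: [-0.8, 0.7, 0.5]
opening: 0.53
gripper_force: 0.0
```

Request:
apply_moves(dp=[[0,0,0],[0,0,-1],[0,0,-3],[0,0,-4],[0,0,-4]], turn=[0,0,0,0,0])

```text
clock: 17.57
ee_pos: [0.544, 0.1444, 0.2599]
tcp_rot: [0.707, 0.707, -0.001, -0.001]
ft_force: [0.2, 0.8, 0.2]
opening: 0.55
gripper_force: 0.0
```

Request:
apply_moves(dp=[[3,0,-2],[4,0,-1],[4,0,0],[4,0,0],[0,0,0]], turn=[0,0,0,0,0])

```text
clock: 17.98
ee_pos: [0.5447, 0.3008, 0.2908]
tcp_rot: [0.706, 0.709, 0.002, -0.001]
ft_force: [-0.1, -0.8, -0.6]
opening: 0.551
gripper_force: 0.0
```

Run:
```python
from h import *
st(); p,d=capture("side"); q,e=capture("top"); st()
a=cv2.resize(p[130:270,190:330,::-1],None,fx=3,fy=3,interpolation=cv2.INTER_CUBIC); b=cv2.resize(q[150:250,170:260,::-1],(378,420),interpolation=cv2.INTER_CUBIC)
cv2.imwrite("pics/end.png",np.hstack([a,b]))
P=cloud("top",e); s=P[190:240,185:240].reshape(-1,3)
for lo,hi in ((.048,.0585),(.08,.2)):
    m=s[(s[:,2]>lo)&(s[:,2]<hi)&(abs(s[:,0]-.544)<.045)&(abs(s[:,1]-.141)<.045)]
    if len(m)>4: print(len(m),np.median(m[:,2]),cv2.minAreaRect((m[:,:2]*1000).astype(np.float32)))
```

```text
17.9833 [0.5447 0.3008 0.2908] [[-0.004, 1.0, 0.002], [1.0, 0.004, 0.005], [0.005, 0.002, -1.0]] [-0.1 -0.8 -0.6] 0.5506744699529414 0.0
18.0833 [0.5446 0.2961 0.2897] [[-0.003, 1.0, 0.0], [1.0, 0.003, -0.0], [-0.0, 0.0, -1.0]] [ 1.2 -0.2 -0.5] 0.5481761999170696 0.0
658 0.055345770211111964 ((543.4271850585938, 141.07614135742188), (60.66644287109375, 70.14179229736328), 83.13646697998047)
78 0.12428839060132268 ((544.6864624023438, 140.66018676757812), (17.221479415893555, 14.96613883972168), 3.9731273651123047)
```

View pics/end.png

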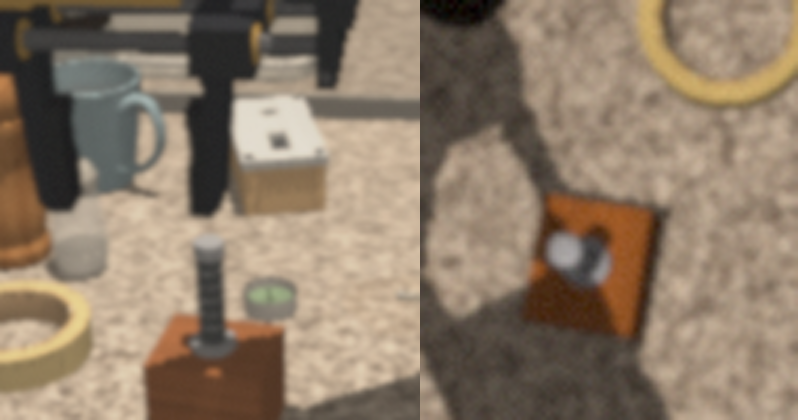

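The punch stands upright in the stand with its collar on the wood. The cap is at z 0.124, as at the start, and within about 1.5 mm of the stand's centre. The arm is clear, so I'm handing the job in.

```bash
python3 -c "
from bench import *
print(job_done())"
```

```text
the job is handed in; nothing more can be done
None
```

I fired the punch once, in the round guide hole (snap felt at about 13 N on the nose), stood it back upright in its stand with the collar on the wood, and handed the job in at about 18 s; the judge's verdict was not shown.

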